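# Proof-pull a soldered busbar link on the bench pull tester

### The arm

A 6-joint arm with a two-finger parallel gripper is mounted at the origin on a cart in front of the work surface, level with it; the furniture and walls round the work are solid. World frame = base frame: x ahead of the robot, y to its left, z up, the work surface at z = 0. Lengths are in mm, angles in rad, forces in N, time in s.
With the tool pointing down it reaches from about 275 to 775 mm from the base axis. Payload 14.6 kg.
Tool frame: the origin (TCP) lies between the finger pads; the fingertips stand 25 mm ahead of it and the grasp point (between the pads) lies 6 mm ahead of it (arm.tcp_to_tips is the distance from the TCP to the fingertips, in mm); z points along the fingers, y is the line along which they close (so a half turn about z gives the same grasp; the last joint's range is limited). The gripper opens to 85 mm and grips with 20 to 120 N. Pads are 22 mm wide; open, the fingers measure 114 mm over their backs; the gripper's body (76 mm by 85 mm) begins 54 mm behind the grasp point. The pads swing forward as they close: fully open they stand 13 mm farther back than shut.
Start: joints at [-1.286, 0.263, -0.048, 1.259, 0, 1.415], TCP at [223.518, -475.045, 256.278] pointing down, gripper open.
Joint ranges: [-2.65, 2.65], [-0.89, 1.7], [-1.18, 1.37], [-2.13, 2.11], [-1.35, 1.29], [-3.14, 3.14]. Speed limits (rad/s): [1.89, 1.89, 2.57, 2.79, 3.14, 3.14].

### API

Orientations are given as a unit quaternion [w, x, y, z].
In Python, from workcell import arm, vision, job gives the robot as it stands. The module is installed in compiled form; this text tells all that it offers.
- The arm moves only by the tool drive_tool, never from a script. Its argument "motion" is a list of rows, each an object of numbers: "x", "y", "z": the shift along the world's x, y, z in m; "roll": the turn about the world's z in rad; "hand": the finger opening in m, from 0 to 0.0854. In form: [{"x": .., "y": .., "z": .., "roll": .., "hand": ..}, ...]. A call has 1 to 8 rows; each row is the pose to reach, as a shift and turn from the pose commanded when the call began; what a row does not reach only later rows make up. A row lasts 1/12 s, in which the tool goes at most 41.7 mm and 7.16 degrees, less where a joint would pass 70% of its speed; a pose out of reach is approached as far as the arm can. A call with a gripper value outside its range is refused whole. The fingers move at their own pace and stop on an object; the grip force is fixed at half the most. Time passes only in rows, so rows that repeat a pose let the fingers close. It gives the time, the measured TCP pose, the force, the opening and the grip force at its end, in the units of the state.
- arm.get_obs(): the state, without advancing time (a new reading comes with each control period).
- vision.snapshot(name): name is "scene" or "top" or "wrist"; returns the picture (420x560x3 uint8, red, green, blue); there is no depth.
- vision.camera_model(name): a dict with "camera_matrix" (3x3 intrinsics, pixels), "dist" ([k1, k2, p1, p2, k3] as OpenCV has them; the pictures are not rectified), "extrinsics" (4x4, takes a point from world to camera coordinates). Camera axes: x right, y up, looking along -z (the intrinsics and any distortion apply to the point x, -y, -z); pixel columns grow to the right and rows downward; lengths in mm; the calibration is good to about 2 mm. A picture is of the moment at which its call begins: read the wrist's pose just before it. camera_model takes no time and is no camera call; for the wrist camera it gives the pose at the moment of the call.
- job.hand_in(): hands the job in; it is judged then, once.
The state is a dict: "time_s": time; "joints": joint angles; "dq": joint speeds; "joint_efforts": joint torques, N m; "position": TCP position; "ee_rot": TCP orientation; "contact_force": force on the tool from outside, world axes, zero at the start; "ft_torque": the same for the moment, N m; "width": finger opening in mm; "grip_force": force on a finger pad.
Only numpy, scipy, OpenCV 4.12 (cv2) and the standard library are available. Lean on these libraries where they do the work, as an engineer would, in place of code of your own. Each camera call takes 0.05 s, during which the arm holds its last target. There are 200 camera calls.

### The job

Proof-pull the untested busbar link, the one without the green stripe: lay it flat over the two pins of the pull tester and let go of it, then draw the tester's spring-return handle out until the blue pointer stands level with the red set marker, without running past it. Finish still holding the handle there, with the link under load; leave the set marker, the tested link, the green marker pen and the jar alone.

Things in the scene. Friction and masses are not known exactly. Their poses are not given: they have to be found in the camera images.
- link: untested busbar link, loose, about 90 g: copper flat 20 x 98 x 4 mm (long along its own y) with a round hole of 9.6 mm through each end, 76 mm apart (at y = +38 and -38 mm), and a soldered cover strap 20 x 34 mm on top of the middle, so 8 mm thick there. Origin at the centre of its flat underside. The same either way round. Grip it across its 20 mm width at the strap
- tested_link: an identical link that was tested before, with a painted green stripe across the strap; leave it. The two links may have changed places
- puller: the pull tester: blue base plate 100 x 300 mm standing on the bench, fixed. Origin on the bench below the middle of the works. Its own +y points from the handle towards the fixed pin; the pull is towards its own -y (roughly to the robot's right). Its x runs across
- anchor: the fixed dark steel block of the tester with the fixed pin, which stands at y = +130 mm in the tester's frame. Ledge 40 mm above the bench, 22 mm wide; the pin is 7 mm thick up to 8 mm over the ledge and tapers to about 3 mm at its top, 15 mm over the ledge. This body's origin and axes are those of the tester
- seat (a point): the point midway between the two pins, at ledge height (40 mm above the bench), when the tester is at rest: where the middle of the underside of a seated link belongs; its y runs from pin to pin. The moving pin, same size, same ledge height, is 76 mm from the fixed one. Between the ledges there is 43 mm free length, and the sides are free
- carriage (a joint): travel of the sliding carriage that carries the moving pin and the grey gauge, 0 at home to 0.030 m towards -y; a weak spring (about 1 N) brings it home. Without a link on the pins a pull only drags the carriage along; with one the carriage moves about 2.5 mm until the link is taut
- pull_rod (a joint): draw of the gauge's pull rod relative to the carriage, 0 at rest to 0.060 m, towards the tester's -y. Spring-return, 1.5 N plus 250 N per metre: it goes back to 0 when let go
- grip: black upright round handle on the end of the pull rod, 20 mm in diameter, red ring near the top, from 36 to 116 mm above the bench. Origin on its axis at bench height, at y = -145 mm in the tester's frame at rest
- grip_mid (a point): point on the handle's axis 92 mm above the bench, a good height to take it from above: the top of the grey gauge and its pointer is at 69 mm and its end is 45 mm from the handle's axis at rest
- pointer (a point): the blue pointer of the gauge on the middle line of its white scale, 66 mm above the bench; it is fixed to the pull rod, 157 mm from the handle's axis. Scale lines are 5 mm apart
- set_marker: the red set marker clipped on the gauge beside the white scale, its finger 7 mm wide along the pull; rides with the carriage. Fixed stiffly by friction; leave it where it is set. Axes as the tester's
- mark (a point): the middle of the red finger, on the scale's middle line: 22 to 42 mm from the pointer at rest, towards the tester's -y
- marker: white marker pen with green cap, 17 x 136 x 18 mm, lying loose; leave it
- jar: clear jar with a red lid, 65 mm wide, 99 mm tall, standing loose; leave it standing

How it is judged (in metres and radians):
On the way:
1. the untested link lies flat over both pins, let go, with the gauge not yet drawn (horizontal distance between link and seat below 0.004 m and z of link in the frame of seat between -0.003 and 0.002 m and angle between the y axis of link and the y axis of seat, either way round below 0.08 rad and angle between link's own z axis and vertical below 0.06 rad and contact force between the fingers and link below 0.3 N and value of joint pull_rod below 0.008 m), for 0.3 s.
At the end, for the whole second after the job is handed in: the fingers hold the handle still with the pointer within 3.5 mm of the middle of the red set marker; the untested link lies flat over both pins (middle within 5 mm of the seat, underside within 2 mm), carries over 3.5 N to the fixed block and is not touched by the fingers (y of pointer in the frame of mark between -0.0035 and 0.0035 m and value of joint pull_rod above 0.016 m and velocity of joint pull_rod between -0.01 and 0.01 m/s and contact force between the fingers and grip above 2 N and contact force between link and anchor above 3.5 N and contact force between the fingers and link below 0.3 N and horizontal distance between link and seat below 0.005 m and z of link in the frame of seat between -0.003 and 0.002 m and angle between link's own z axis and vertical below 0.06 rad); the arm keeps its last pose, push and grip.
It fails at once if the load is run more than 10 mm past the set marker (y of pointer in the frame of mark below -0.01 m).
It fails at once if the set marker is pushed (contact force between any of the fingers, the arm and set_marker above 1 N or contact force between link and set_marker above 2 N).
It fails at once if the tested link is shifted by more than 30 mm (distance of tested_link from where it was at the start of the episode above 0.03 m).
It fails at once if the marker pen is shifted by more than 30 mm (distance of marker from where it was at the start of the episode above 0.03 m).
It fails at once if the jar is shifted by more than 30 mm or tipped (distance of jar from where it was at the start of the episode above 0.03 m or angle between jar's own z axis and vertical above 0.3 rad).
It also fails if it takes over 56 s, if anything falls off the work surface, if the arm or the gripper's body presses on something with over 40 N, if the wrist force passes 120 N, or if a joint passes its speed limit or range.

## Working session

There is one attempt and no reset: what is moved stays moved. The work goes in short steps, Python scripts to look and compute and a tool call to move; the robot and the scene stay as the last step left them, time stands still between calls to the robot, and variables do not carry over. Pictures are saved under pics/ and viewed, at most 10 in all, crops included, and the job is handed in when it is done.

Besides the shell and the picture viewer there is one more tool, called after "Request:" by a JSON object that holds its "api" and its "payload". drive_tool: Moves the arm, as the interface text tells. Its arguments: {"type":"object","properties":{"motion":{"type":"array","items":{"type":"object","properties":{"x":{"type":"number"},"y":{"type":"number"},"z":{"type":"number"},"roll":{"type":"number"},"hand":{"type":"number"}}}}},"required":["motion"]}

```bash
mkdir -p pics; cat > h.py <<'E'
import numpy as np, cv2
from workcell import arm, vision, job
def ray(cm,u,v):
    K=np.array(cm["camera_matrix"],float);d=np.array(cm["dist"],float);T=np.array(cm["extrinsics"],float)
    n=cv2.undistortPoints(np.array([[[u,v]]],float),K,d)[0,0]
    R=T[:3,:3];t=T[:3,3]
    return -R.T@t, R.T@np.array([n[0],-n[1],-1.0])
def onz(cm,u,v,z):
    o,d=ray(cm,u,v); return o+d*(z-o[2])/d[2]
def proj(cm,p):
    T=np.array(cm["extrinsics"],float);q=T[:3,:3]@np.array(p,float)+T[:3,3]
    q=np.array([q[0],-q[1],-q[2]])
    return cv2.projectPoints(q.reshape(1,1,3),np.zeros(3),np.zeros(3),np.array(cm["camera_matrix"],float),np.array(cm["dist"],float))[0].ravel()
def snap(name,f):
    cm=vision.camera_model(name);im=vision.snapshot(name);cv2.imwrite(f,im[:,:,::-1]);return cm,im
E
python3 - <<'E'
from h import *
for n in("top","scene"):
    cm,im=snap(n,f"pics/{n}0.png");print(n,-np.array(cm["extrinsics"])[:3,:3].T@np.array(cm["extrinsics"])[:3,3])
print(arm.get_obs(),arm.tcp_to_tips)
E
```

```text
top [ 445.35878606  -24.17976381 1078.0508925 ]
scene [-204.11306074  716.1392888   580.66091582]
{'time_s': 0.1, 'joints': array([-1.28627253e+00,  2.63486632e-01, -4.88401111e-02,  1.25941045e+00,
       -2.36127964e-05,  1.41550348e+00]), 'dq': array([-0.001231  ,  0.0002068 ,  0.00227829, -0.0005745 ,  0.00023854,
       -0.00175112]), 'joint_efforts': array([ 2.34185616e-03, -6.38579321e+01,  3.85066795e+01,  1.00935882e-02,
       -1.89403167e-04,  1.50840526e-05]), 'position': array([ 223.46367837, -474.83208398,  255.87943835]), 'ee_rot': array([-4.68691024e-04,  9.75917343e-01,  2.18140134e-01, -4.21579992e-05]), 'contact_force': array([-0.74943988,  0.61959663, -0.39554803]), 'ft_torque': array([ 0.02444201, -0.00628782, -0.01038608]), 'grip_force': 0.0, 'width': 85.2363337632633} 25.0
```

View pics/top0.png

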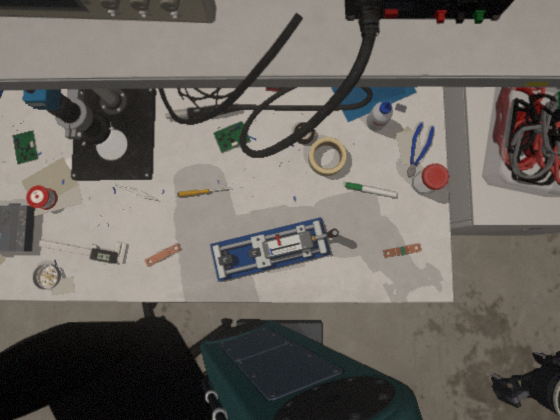

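View pics/scene0.png

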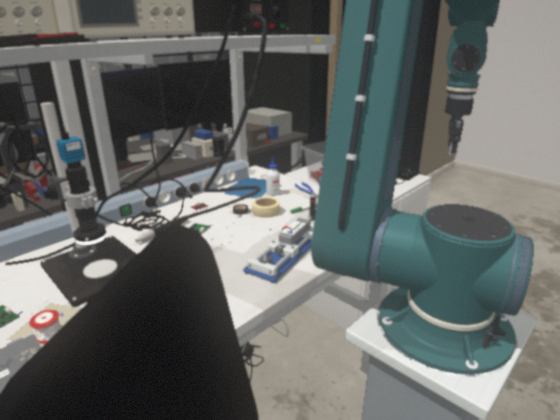

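The top view shows the plain link at about (163,254), the green-striped one at (402,250), and the tester at about (270,248) with its handle at about (338,235). Next I'll measure these.

```bash
python3 - <<'E'
from h import *
cm=vision.camera_model("top");im=cv2.imread("pics/top0.png");h=cv2.cvtColor(im,cv2.COLOR_BGR2HSV)
def rect(m,x0,y0,x1,y1):
    s=np.zeros_like(m);s[y0:y1,x0:x1]=m[y0:y1,x0:x1]
    pts=cv2.findNonZero(s);r=cv2.minAreaRect(pts);return r,len(pts)
# copper
m=((h[...,0]<18)&(h[...,1]>70)&(h[...,2]>60)).astype(np.uint8)
r,n=rect(m,140,235,190,275);print("link",r,n)
b=np.array([onz(cm,*p,4)[:2] for p in cv2.boxPoints(r)]);c=b.mean(0);print(b.round(1),c.round(1))
mb=((h[...,0]>100)&(h[...,0]<130)&(h[...,1]>120)&(h[...,2]>50)).astype(np.uint8)
r,n=rect(mb,200,205,340,290);print("base",r,n)
b=np.array([onz(cm,*p,8)[:2] for p in cv2.boxPoints(r)]);print(b.round(1),b.mean(0).round(1))
e=b[1]-b[0],b[2]-b[1];print([ (np.linalg.norm(v).round(1),np.arctan2(v[1],v[0]).round(3)) for v in e])
g=((h[...,0]>40)&(h[...,0]<85)&(h[...,1]>80)).astype(np.uint8)
print("green in links",g[235:275,140:190].sum(),g[235:270,380:425].sum())
a=cv2.resize(im[205:290,140:365],None,fx=3.5,fy=3.5,interpolation=cv2.INTER_CUBIC);cv2.imwrite("pics/c1.png",a)
E
```

```text
link ((162.50001525878906, 254.5000457763672), (7.602630138397217, 37.11872863769531), 63.43495178222656) 263
[[430.6 342.8]
 [474.1 256.4]
 [456.4 246.9]
 [413.  333.1]] [443.5 294.8]
base ((269.6368713378906, 249.00723266601562), (37.18598175048828, 112.5821304321289), 76.32869720458984) 788
[[ 470.4  168.1]
 [ 540.1 -117.7]
 [ 446.1 -139.5]
 [ 377.5  143.5]] [458.5  13.6]
[(np.float64(294.2), np.float64(-1.332)), (np.float64(96.5), np.float64(-2.914))]
green in links 0 14
```

View pics/c1.png

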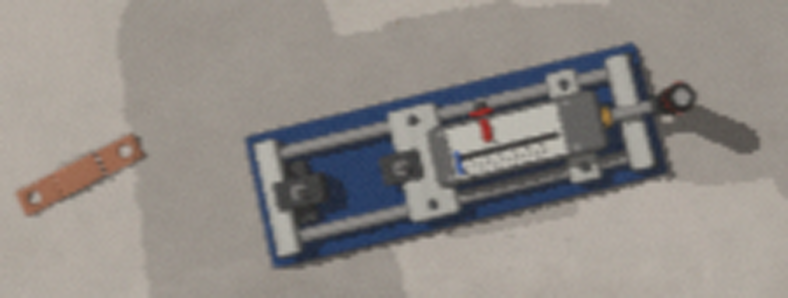

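The crop shows the plain copper link at left, the two dark pins at crop (303,188) and (405,166), the blue pointer at (460,162), the red finger at (487,125) and the handle top at (678,97). I'll move above the link.

Request:
{"api": "drive_tool", "payload": {"motion": [{"x": 0.073, "y": 0.257, "z": 0, "roll": 0.53}, {"x": 0.073, "y": 0.257, "z": 0, "roll": 0.53}, {"x": 0.073, "y": 0.257, "z": 0, "roll": 0.53}, {"x": 0.073, "y": 0.257, "z": 0, "roll": 0.53}, {"x": 0.073, "y": 0.257, "z": 0, "roll": 0.53}, {"x": 0.073, "y": 0.257, "z": 0, "roll": 0.53}, {"x": 0.073, "y": 0.257, "z": 0, "roll": 0.53}, {"x": 0.073, "y": 0.257, "z": 0, "roll": 0.53}]}}

```text
validation failed for argument at $.mo...
```

Request:
{"api": "drive_tool", "payload": {"motion": [{"x": 0.073, "y": 0.257, "z": 0, "roll": 0.53}, {"x": 0.073, "y": 0.257, "z": 0, "roll": 0.53}, {"x": 0.073, "y": 0.257, "z": 0, "roll": 0.53}, {"x": 0.073, "y": 0.257, "z": 0, "roll": 0.53}, {"x": 0.073, "y": 0.257, "z": 0, "roll": 0.53}, {"x": 0.073, "y": 0.257, "z": 0, "roll": 0.53}, {"x": 0.073, "y": 0.257, "z": 0, "roll": 0.53}, {"x": 0.073, "y": 0.257, "z": 0, "roll": 0.53}]}}

```text
validation failed for argument at $.mo...
```

Request:
{"api": "drive_tool", "payload": {"motion": [{"x": 0.073, "y": 0.256, "z": -0.04, "roll": 0.538}, {"x": 0.073, "y": 0.256, "z": -0.04, "roll": 0.538}, {"x": 0.073, "y": 0.256, "z": -0.04, "roll": 0.538}, {"x": 0.073, "y": 0.256, "z": -0.04, "roll": 0.538}, {"x": 0.073, "y": 0.256, "z": -0.04, "roll": 0.538}, {"x": 0.073, "y": 0.256, "z": -0.04, "roll": 0.538}, {"x": 0.073, "y": 0.256, "z": -0.04, "roll": 0.538}, {"x": 0.073, "y": 0.256, "z": -0.04, "roll": 0.538}]}}

```text
validation failed for argument at $.mo...
```

```bash
python3 - <<'E'
from h import *
o=arm.get_obs();print(o["time_s"],o["position"],o["ee_rot"],o["joints"])
cm=vision.camera_model("top")
for n,u,v,z in(("fix",226.6,258.7,55),("mov",255.7,252.4,55),("handle",333.7,232.7,116)):print(n,onz(cm,u,v,z).round(1))
cm,im=snap("wrist","pics/w1.png")
T=np.array(cm["extrinsics"]);print(-T[:3,:3].T@T[:3,3],T[:3,:3].round(2))
E
```

```text
0.1 [ 223.46367837 -474.83208398  255.87943835] [-4.68691024e-04  9.75917343e-01  2.18140134e-01 -4.21579992e-05] [-1.28627253e+00  2.63486632e-01 -4.88401111e-02  1.25941045e+00
 -2.36127964e-05  1.41550348e+00]
fix [433.6 118.9  55. ]
mov [449.3  46.7  55. ]
handle [ 495.1 -140.1  116. ]
[ 293.8894709  -440.57134037  372.90218219] [[ 0.43 -0.9  -0.  ]
 [ 0.86  0.41 -0.3 ]
 [ 0.28  0.13  0.95]]
```

View pics/w1.png

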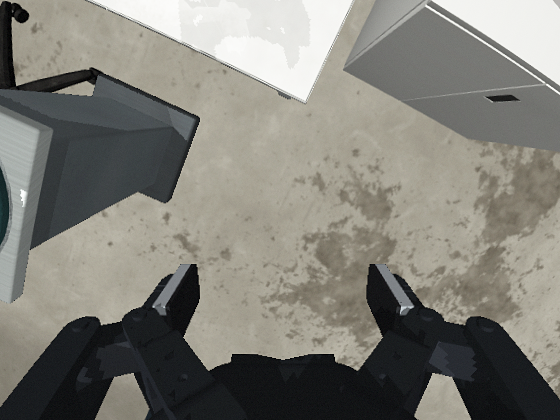

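The wrist picture only shows the floor, because the moves were refused. I'll give all fields in every row.

Request:
{"api": "drive_tool", "payload": {"motion": [{"x": 0.073, "y": 0.257, "z": 0.0, "roll": 0.53, "hand": 0.085}, {"x": 0.073, "y": 0.257, "z": 0.0, "roll": 0.53, "hand": 0.085}, {"x": 0.073, "y": 0.257, "z": 0.0, "roll": 0.53, "hand": 0.085}, {"x": 0.073, "y": 0.257, "z": 0.0, "roll": 0.53, "hand": 0.085}, {"x": 0.073, "y": 0.257, "z": 0.0, "roll": 0.53, "hand": 0.085}, {"x": 0.073, "y": 0.257, "z": 0.0, "roll": 0.53, "hand": 0.085}, {"x": 0.073, "y": 0.257, "z": 0.0, "roll": 0.53, "hand": 0.085}, {"x": 0.073, "y": 0.257, "z": 0.0, "roll": 0.53, "hand": 0.085}]}}

```text
time_s: 0.82
position: [296.7, -214.8, 256.5]
ee_rot: [-0.0, 0.884, 0.468, 0.0]
contact_force: [0.5, -1.4, 0.8]
width: 85.1
grip_force: 0.0
```

Request:
{"api": "drive_tool", "payload": {"motion": [{"x": 0.073, "y": 0.257, "z": 0.0, "roll": 0.53, "hand": 0.085}, {"x": 0.073, "y": 0.257, "z": 0.0, "roll": 0.53, "hand": 0.085}, {"x": 0.073, "y": 0.257, "z": 0.0, "roll": 0.53, "hand": 0.085}, {"x": 0.073, "y": 0.257, "z": 0.0, "roll": 0.53, "hand": 0.085}, {"x": 0.073, "y": 0.257, "z": 0.0, "roll": 0.53, "hand": 0.085}, {"x": 0.073, "y": 0.257, "z": 0.0, "roll": 0.53, "hand": 0.085}, {"x": 0.073, "y": 0.257, "z": 0.0, "roll": 0.53, "hand": 0.085}, {"x": 0.073, "y": 0.257, "z": 0.0, "roll": 0.53, "hand": 0.085}]}}

```text
time_s: 1.48
position: [370.4, 42.7, 256.2]
ee_rot: [-0.0, 0.73, 0.683, 0.0]
contact_force: [-0.4, -1.2, 0.6]
width: 85.3
grip_force: 0.0
```

Request:
{"api": "drive_tool", "payload": {"motion": [{"x": 0.073, "y": 0.256, "z": -0.04, "roll": 0.538, "hand": 0.085}, {"x": 0.073, "y": 0.256, "z": -0.04, "roll": 0.538, "hand": 0.085}, {"x": 0.073, "y": 0.256, "z": -0.04, "roll": 0.538, "hand": 0.085}, {"x": 0.073, "y": 0.256, "z": -0.04, "roll": 0.538, "hand": 0.085}, {"x": 0.073, "y": 0.256, "z": -0.04, "roll": 0.538, "hand": 0.085}, {"x": 0.073, "y": 0.256, "z": -0.04, "roll": 0.538, "hand": 0.085}, {"x": 0.073, "y": 0.256, "z": -0.04, "roll": 0.538, "hand": 0.085}, {"x": 0.073, "y": 0.256, "z": -0.04, "roll": 0.538, "hand": 0.085}]}}

```text
time_s: 2.15
position: [443.6, 297.6, 214.6]
ee_rot: [-0.001, 0.523, 0.852, -0.0]
contact_force: [-0.0, -0.3, -0.2]
width: 85.2
grip_force: 0.0
```

```bash
python3 - <<'E'
from h import *
o=arm.get_obs();print(o["time_s"],o["position"],o["ee_rot"],o["joints"])
cm,im=snap("wrist","pics/w2.png")
np.savez("w2.npz",**{k:np.array(v) for k,v in cm.items()})
T=np.array(cm["extrinsics"]);print(-T[:3,:3].T@T[:3,3])
h=cv2.cvtColor(im,cv2.COLOR_RGB2HSV);m=((h[...,0]<18)&(h[...,1]>90)&(h[...,2]>60)).astype(np.uint8)
n,l,s,c=cv2.connectedComponentsWithStats(m)
for i in range(1,n):
    if s[i,4]>150: print(s[i],c[i])
print(proj(cm,[443,295,4]))
E
```

```text
2.15 [443.61754123 297.56510829 214.6050468 ] [-5.22567361e-04  5.23229101e-01  8.52191774e-01 -4.64195112e-04] [ 4.38056649e-01  2.95589285e-01 -1.16104036e-01  1.16045309e+00
  3.62596507e-04  1.53932817e+00]
[407.74899697 368.51198705 331.67520317]
[529   0  31  15 166] [543.22891566   7.8373494 ]
[272 145  18  28 404] [280.8539604  158.47524752]
[273 174  18  54 877] [281.68187001 199.49258837]
[280.7625194  190.13424229]
```

View pics/w2.png

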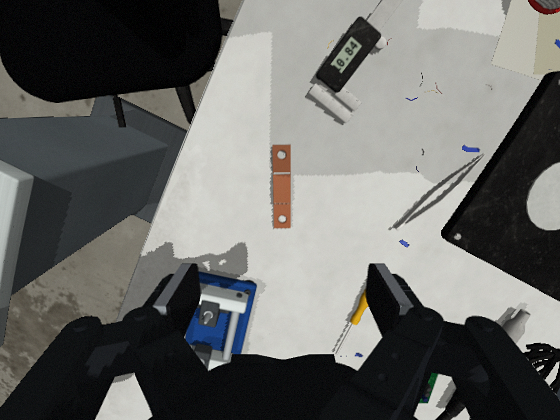

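The wrist view shows the plain link (no green) upright in the picture, holes at (281,155) and (282,219). The tester's fixed pin is at (208,317).

```bash
python3 - <<'E'
from h import *
cm=dict(np.load("w2.npz"));im=cv2.imread("pics/w2.png");h=cv2.cvtColor(im,cv2.COLOR_BGR2HSV)
m=((h[...,0]<18)&(h[...,1]>90)&(h[...,2]>60)).astype(np.uint8)[140:235,262:302]
pc=[]
cs,hi=cv2.findContours(cv2.morphologyEx(m,cv2.MORPH_CLOSE,np.ones((3,1),np.uint8)),cv2.RETR_CCOMP,cv2.CHAIN_APPROX_NONE)
for c,q in zip(cs,hi[0]):
    if q[3]>=0 and len(c)>8:
        (u,v),r=cv2.minEnclosingCircle(c);p=onz(cm,u+262,v+140,4);print("hole",u+262,v+140,r,p.round(1));pc.append(p)
r=cv2.minAreaRect(cv2.findNonZero(m));b=np.array([onz(cm,u+262,v+140,4)[:2] for u,v in cv2.boxPoints(r)])
print(b.round(1),b.mean(0).round(1),r)
if len(pc)==2:
    d=pc[0]-pc[1];print(np.linalg.norm(d),np.arctan2(d[1],d[0]),(pc[0]+pc[1])/2)
print("fixpin",onz(cm,208,317,55).round(1))
E
```

```text
hole 282.0 218.5 4.717090606689453 [459.9 264.8   4. ]
hole 277.5 173.0 4.609872341156006 [430.7 311.1   4. ]
hole 281.0671634674072 154.15671634674072 5.266081809997559 [424.8 331.8   4. ]
[[411.3 336.1]
 [428.3 345.2]
 [474.4 260.1]
 [455.9 250.2]] [442.5 297.9] ((19.450809478759766, 45.99116516113281), (82.29791259765625, 17.526042938232422), 88.87670135498047)
fixpin [430.5 136.5  55. ]
```

Request:
{"api": "drive_tool", "payload": {"motion": [{"x": 0.0, "y": 0.003, "z": -0.04, "roll": 0.013, "hand": 0.05}, {"x": 0.0, "y": 0.003, "z": -0.08, "roll": 0.013, "hand": 0.05}, {"x": 0.0, "y": 0.003, "z": -0.12, "roll": 0.013, "hand": 0.05}, {"x": 0.0, "y": 0.003, "z": -0.15, "roll": 0.013, "hand": 0.05}, {"x": 0.0, "y": 0.003, "z": -0.15, "roll": 0.013, "hand": 0.05}, {"x": 0.0, "y": 0.003, "z": -0.15, "roll": 0.013, "hand": 0.05}]}}

```text
time_s: 2.7
position: [442.3, 296.6, 66.3]
ee_rot: [-0.001, 0.519, 0.855, -0.001]
contact_force: [0.0, -0.2, 1.3]
width: 49.8
grip_force: 0.0
```

```bash
python3 - <<'E'
from h import *
o=arm.get_obs();print(o["time_s"],o["position"],o["ee_rot"],o["width"])
cm,im=snap("wrist","pics/w3.png")
h=cv2.cvtColor(im,cv2.COLOR_RGB2HSV);m=((h[...,0]<18)&(h[...,1]>90)&(h[...,2]>60)).astype(np.uint8)
cs,hi=cv2.findContours(cv2.morphologyEx(m,cv2.MORPH_CLOSE,np.ones((3,1),np.uint8)),cv2.RETR_CCOMP,cv2.CHAIN_APPROX_NONE)
for c,q in zip(cs,hi[0]):
    if len(c)>14:
        (u,v),r=cv2.minEnclosingCircle(c);print("hole" if q[3]>=0 else "blob",round(u),round(v),round(r,1),cv2.boundingRect(c),onz(cm,u,v,4).round(1))
for x,y in((459.9,264.8),(424.8,331.8),(442.4,298.3)):print(proj(cm,[x,y,4]))
E
```

```text
2.7 [442.28295762 296.63766992  66.26717404] [-5.91057164e-04  5.19265440e-01  8.54612211e-01 -1.01137719e-03] 49.826652577020006
blob 284 233 69.0 (269, 166, 32, 136) [441.  302.3   4. ]
hole 284 288 7.9 (276, 281, 16, 14) [459.5 265.3   4. ]
hole 284 182 8.6 (276, 175, 18, 16) [425.  332.8   4. ]
[283.67983717 288.2661611 ]
[283.40455519 183.26820163]
[283.61936688 239.08888016]
```

View pics/w3.png

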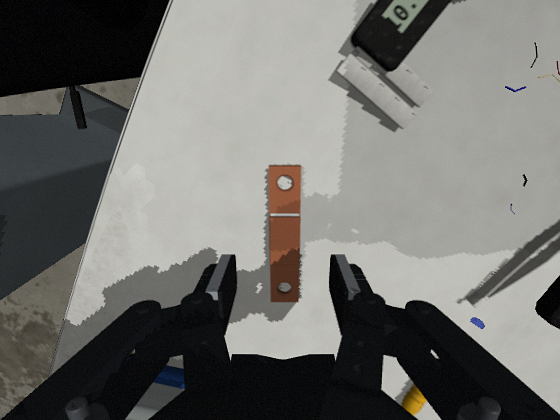

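The fingers straddle the link, whose holes are at (284,182) and (284,288), giving a link centre of about (442.3, 299). I'll descend and grip.

Request:
{"api": "drive_tool", "payload": {"motion": [{"x": 0.0, "y": 0.0015, "z": -0.02, "roll": 0.0, "hand": 0.05}, {"x": 0.0, "y": 0.0015, "z": -0.039, "roll": 0.0, "hand": 0.05}, {"x": 0.0, "y": 0.0015, "z": -0.039, "roll": 0.0, "hand": 0.03}, {"x": 0.0, "y": 0.0015, "z": -0.039, "roll": 0.0, "hand": 0.01}, {"x": 0.0, "y": 0.0015, "z": -0.039, "roll": 0.0, "hand": 0.01}, {"x": 0.0, "y": 0.0015, "z": -0.039, "roll": 0.0, "hand": 0.01}, {"x": 0.0, "y": 0.0015, "z": -0.039, "roll": 0.0, "hand": 0.01}]}}

```text
time_s: 3.33
position: [443.6, 299.7, 29.5]
ee_rot: [0.001, 0.519, 0.855, 0.001]
contact_force: [-1.2, -0.9, 6.3]
width: 17.3
grip_force: 58.7
```

Request:
{"api": "drive_tool", "payload": {"motion": [{"x": 0.0, "y": 0.0, "z": 0.04, "roll": 0.0, "hand": 0.01}, {"x": 0.0, "y": 0.0, "z": 0.08, "roll": 0.0, "hand": 0.01}, {"x": 0.0, "y": -0.035, "z": 0.1, "roll": -0.1, "hand": 0.01}, {"x": 0.0, "y": -0.07, "z": 0.12, "roll": -0.2, "hand": 0.01}, {"x": 0.0, "y": -0.105, "z": 0.14, "roll": -0.243, "hand": 0.01}, {"x": 0.0, "y": -0.14, "z": 0.155, "roll": -0.243, "hand": 0.01}, {"x": -0.002, "y": -0.175, "z": 0.165, "roll": -0.243, "hand": 0.01}, {"x": -0.002, "y": -0.209, "z": 0.17, "roll": -0.243, "hand": 0.01}]}}

```text
time_s: 4.0
position: [440.7, 88.9, 200.6]
ee_rot: [0.002, 0.618, 0.786, 0.001]
contact_force: [1.3, -0.1, -0.7]
width: 17.2
grip_force: 59.1
```

Request:
{"api": "drive_tool", "payload": {"motion": [{"x": 0.0, "y": 0.0, "z": 0.0, "roll": 0.0, "hand": 0.01}, {"x": 0.0, "y": 0.0, "z": 0.0, "roll": 0.0, "hand": 0.01}, {"x": 0.0, "y": 0.0, "z": 0.0, "roll": 0.0, "hand": 0.01}]}}

```text
time_s: 4.25
position: [440.7, 90.6, 198.4]
ee_rot: [0.001, 0.619, 0.786, 0.001]
contact_force: [-0.2, 1.1, -0.7]
width: 17.1
grip_force: 59.1
```

```bash
python3 - <<'E'
from h import *
o=arm.get_obs();print(o["time_s"],o["position"],o["ee_rot"],o["width"])
cm,im=snap("wrist","pics/w4.png")
np.savez("w4.npz",pos=o["position"],rot=o["ee_rot"],**{k:np.array(v) for k,v in cm.items()})
print(proj(cm,[440,90,40]),proj(cm,o["position"]-[0,0,6]))
E
```

```text
4.25 [440.70172456  90.56558548 198.38549189] [5.72243761e-04 6.18805875e-01 7.85543493e-01 6.17923359e-04] 17.110599597499327
[281.19379663 201.44267965] [282.62751345 288.35428824]
```

View pics/w4.png

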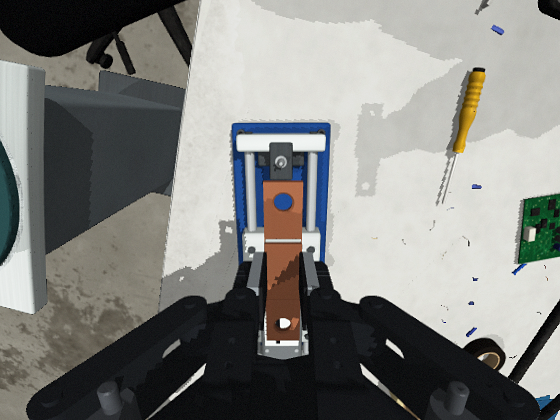

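The wrist view shows the link held square, its holes at (284,202) and (284,324), over the tester. The fixed pin is at (281,161). I'll refine these with a crop.

```bash
python3 - <<'E'
from h import *
cm=dict(np.load("w4.npz"));im=cv2.imread("pics/w4.png")
a=im[115:340,225:340];cv2.imwrite("pics/c4.png",cv2.resize(np.hstack([a[:100],a[-100:]]),None,fx=3.4,fy=5,interpolation=cv2.INTER_CUBIC))
h=cv2.cvtColor(im,cv2.COLOR_BGR2HSV);m=((h[...,0]<18)&(h[...,1]>90)&(h[...,2]>40)).astype(np.uint8)
for (x0,y0,x1,y1) in((266,190,302,215),(268,310,302,338)):
    s=1-m[y0:y1,x0:x1]
    n,l,st,c=cv2.connectedComponentsWithStats(s)
    for i in range(1,n):
        if st[i,4]>80: print("hole",st[i],c[i]+[x0,y0])
A=[onz(cm,284,202,173),onz(cm,284,324,173)];print(np.round(A,1),np.linalg.norm(A[0]-A[1]))
print("pin",onz(cm,281,161,55).round(1),onz(cm,281,161,40).round(1))
# plate edges at z?
b=((h[...,0]>100)&(h[...,0]<130)&(h[...,1]>120)&(h[...,2]>50)).astype(np.uint8)
L=[];R=[]
for v in range(135,225,5):
    xs=np.where(b[v,225:340])[0]+225;L.append(onz(cm,xs[0],v,10)[:2]);R.append(onz(cm,xs[-1]+1,v,10)[:2])
for P in(L,R):
    f=cv2.fitLine(np.array(P,np.float32),cv2.DIST_HUBER,0,.01,.01).ravel();print("edge",f,np.arctan2(f[1],f[0]))
E
```

```text
hole [  8   3  19  18 253] [282.6916996  201.33992095]
hole [  7   8  16  11 126] [282.73809524 322.88095238]
[[432.6 127.6 173. ]
 [450.2  54.8 173. ]] 74.87187355341705
pin [430.1 130.5  55. ] [430.6 128.4  40. ]
edge [ 2.3669936e-01 -9.7158295e-01  3.8748987e+02  9.6148438e+01] -1.3318291
edge [ 2.3933852e-01 -9.7093618e-01  4.8442520e+02  1.1870145e+02] -1.3291118
```

View pics/c4.png

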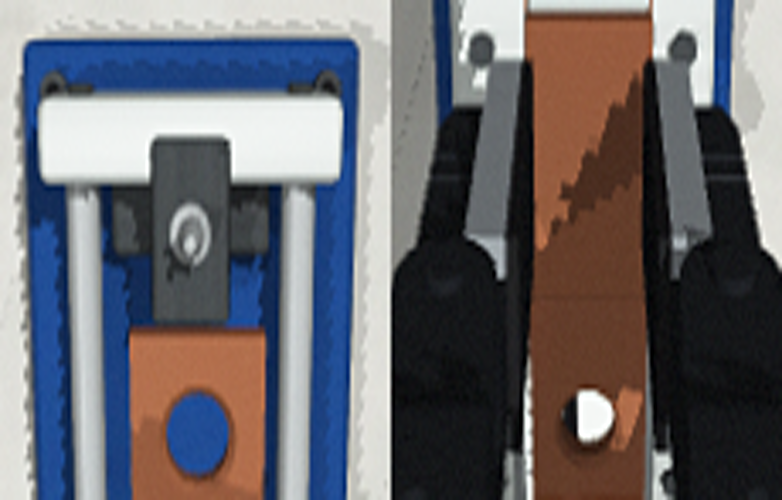

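The crop puts the fixed pin base at (281,162), tip (280.3,164), and the front hole at (283.4,201). That gives a fixed pin near (430.5,127.5) and a seat near (439.5,90.6). I'll descend to just above the pins.

Request:
{"api": "drive_tool", "payload": {"motion": [{"x": -0.0015, "y": -0.0006, "z": -0.04, "roll": 0.003, "hand": 0.01}, {"x": -0.0015, "y": -0.0006, "z": -0.07, "roll": 0.003, "hand": 0.01}, {"x": -0.0015, "y": -0.0006, "z": -0.09, "roll": 0.003, "hand": 0.01}, {"x": -0.0015, "y": -0.0006, "z": -0.103, "roll": 0.003, "hand": 0.01}, {"x": -0.0015, "y": -0.0006, "z": -0.103, "roll": 0.003, "hand": 0.01}, {"x": -0.0015, "y": -0.0006, "z": -0.103, "roll": 0.003, "hand": 0.01}, {"x": -0.0015, "y": -0.0006, "z": -0.103, "roll": 0.003, "hand": 0.01}]}}

```text
time_s: 4.88
position: [439.5, 90.5, 95.2]
ee_rot: [0.0, 0.617, 0.787, 0.0]
contact_force: [0.3, -0.6, -0.3]
width: 17.1
grip_force: 59.1
```

```bash
python3 - <<'E'
from h import *
o=arm.get_obs();print(o["time_s"],o["position"],o["ee_rot"],o["width"],o["contact_force"])
cm,im=snap("wrist","pics/w5.png")
np.savez("w5.npz",pos=o["position"],rot=o["ee_rot"],**{k:np.array(v) for k,v in cm.items()})
for z in(40,55):print("fixpin proj",proj(cm,[430.5,127.5,z]))
a=im[150:350,225:340,::-1]
cv2.imwrite("pics/c5.png",cv2.resize(np.hstack([a[:100],a[100:]]),None,fx=3.4,fy=5,interpolation=cv2.INTER_CUBIC))
E
```

```text
4.8833 [439.49907367  90.46991116  95.16888507] [3.48983369e-04 6.16933656e-01 7.87015014e-01 3.30683329e-04] 17.08511842542331 [ 0.3419349  -0.64527322 -0.27231464]
fixpin proj [282.56276958 187.82646677]
fixpin proj [282.64178425 194.1764238 ]
```

View pics/c5.png

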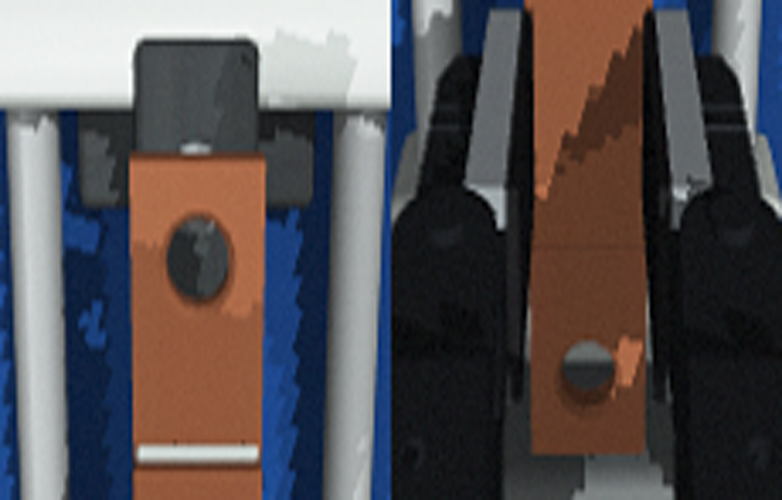

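The crop shows the front hole at (283.5,201.6), the rear hole at (283,324.4), the ledge centred at column 282.8, and the far edge of the fixed pin's ring just past the link end at row 179.

```bash
python3 - <<'E'
from h import *
cm=dict(np.load("w5.npz"))
for z in(66,68,70):
    A,B=onz(cm,283.5,201.6,z),onz(cm,283,324.4,z);print(z,A.round(1),B.round(1),np.linalg.norm(A-B).round(2),((A+B)/2).round(2),np.arctan2(*(A-B)[1::-1]).round(4))
cm4=dict(np.load("w4.npz"))
p4=onz(cm4,280.8,162.3,40);e4=onz(cm4,280.8,156,40);print("pin w4",p4.round(1),"ring r",np.linalg.norm(p4-e4),onz(cm4,280.3,164,55))
e5=onz(cm,282.8,178.8,40);print("ring far edge w5",e5.round(2),"pin from w5",e5-np.linalg.norm(p4-e4)*np.array([-.238,.971,0]))
E
```

```text
66 [431.2 126.5  66. ] [449.4  51.4  66. ] 77.37 [440.3   88.96  66.  ] 1.8093
68 [431.  127.1  68. ] [449.  53.  68.] 76.31 [440.02  90.03  68.  ] 1.8093
70 [430.9 127.7  70. ] [448.6  54.5  70. ] 75.25 [439.75  91.11  70.  ] 1.8093
pin w4 [430.7 127.1  40. ] ring r 5.8911621069024624 [430.14202281 127.7709046   55.        ]
ring far edge w5 [429.32 132.9   40.  ] pin from w5 [430.71729641 127.18392683  40.        ]
```

The link is within 0.4 mm of the seat and the angle matches. Lowering it.

Request:
{"api": "drive_tool", "payload": {"motion": [{"x": -0.0003, "y": 0.0, "z": -0.006, "roll": 0.001, "hand": 0.01}, {"x": -0.0003, "y": 0.0, "z": -0.012, "roll": 0.001, "hand": 0.01}, {"x": -0.0003, "y": 0.0, "z": -0.016, "roll": 0.001, "hand": 0.01}, {"x": -0.0003, "y": 0.0, "z": -0.019, "roll": 0.001, "hand": 0.01}, {"x": -0.0003, "y": 0.0, "z": -0.021, "roll": 0.001, "hand": 0.01}, {"x": -0.0003, "y": 0.0, "z": -0.022, "roll": 0.001, "hand": 0.01}, {"x": -0.0003, "y": 0.0, "z": -0.022, "roll": 0.001, "hand": 0.01}]}}

```text
time_s: 5.52
position: [438.7, 89.9, 72.1]
ee_rot: [-0.0, 0.617, 0.787, -0.0]
contact_force: [0.3, 1.3, -2.1]
width: 17.2
grip_force: 59.0
```

Request:
{"api": "drive_tool", "payload": {"motion": [{"x": 0.0, "y": 0.0, "z": -0.001, "roll": 0.0, "hand": 0.01}, {"x": 0.0, "y": 0.0, "z": -0.002, "roll": 0.0, "hand": 0.01}, {"x": 0.0, "y": 0.0, "z": -0.003, "roll": 0.0, "hand": 0.01}, {"x": 0.0, "y": 0.0, "z": -0.003, "roll": 0.0, "hand": 0.01}]}}

```text
time_s: 5.85
position: [438.8, 89.8, 69.5]
ee_rot: [0.0, 0.617, 0.787, 0.0]
contact_force: [-1.0, 0.5, 6.5]
width: 17.2
grip_force: 60.0
```

Upward contact at z=69.5, which is exactly 40 mm above the bench grasp, so the link is seated. I'll release it and rise.

Request:
{"api": "drive_tool", "payload": {"motion": [{"x": 0.0, "y": 0.0, "z": 0.0, "roll": 0.0, "hand": 0.03}, {"x": 0.0, "y": 0.0, "z": 0.0, "roll": 0.0, "hand": 0.045}, {"x": 0.0, "y": 0.0, "z": 0.0, "roll": 0.0, "hand": 0.045}, {"x": 0.0, "y": 0.0, "z": 0.02, "roll": 0.0, "hand": 0.045}, {"x": 0.0, "y": 0.0, "z": 0.05, "roll": 0.0, "hand": 0.045}, {"x": 0.0, "y": 0.0, "z": 0.09, "roll": 0.0, "hand": 0.045}, {"x": 0.0, "y": 0.0, "z": 0.09, "roll": 0.0, "hand": 0.045}, {"x": 0.0, "y": 0.0, "z": 0.09, "roll": 0.0, "hand": 0.045}]}}

```text
time_s: 6.52
position: [439.8, 89.9, 160.9]
ee_rot: [0.001, 0.617, 0.787, 0.001]
contact_force: [-0.1, -0.4, -1.2]
width: 45.2
grip_force: 0.0
```

```bash
python3 - <<'E'
from h import *
o=arm.get_obs();print(o["time_s"],o["position"],o["ee_rot"],o["width"],o["contact_force"])
cm,im=snap("wrist","pics/w6.png")
np.savez("w6.npz",pos=o["position"],**{k:np.array(v) for k,v in cm.items()})
h=cv2.cvtColor(im,cv2.COLOR_RGB2HSV);m=((h[...,0]<18)&(h[...,1]>90)&(h[...,2]>40)).astype(np.uint8)
n,l,s,c=cv2.connectedComponentsWithStats(cv2.morphologyEx(m,cv2.MORPH_CLOSE,np.ones((5,5),np.uint8)))
for i in range(1,n):
    if s[i,4]>300: print(s[i],c[i])
i=1+np.argmax(s[1:,4]);r=cv2.minAreaRect(cv2.findNonZero((l==i).astype(np.uint8)));b=np.array([onz(cm,*p,44) for p in cv2.boxPoints(r)])
print(b.round(1),b.mean(0),[np.linalg.norm(b[k]-b[k-1]).round(1) for k in range(4)])
for p in([430.6,127.3,40],[448.6,53.5,40],[430.6,127.3,55],[448.6,53.5,55]):print(proj(cm,p))
E
```

```text
6.5167 [439.78445449  89.85055028 160.89852495] [0.0014401  0.61697983 0.78697688 0.00109975] 45.213527201149816 [-0.06904267 -0.35344945 -1.15181417]
[ 268  156   26  111 2495] [280.62765531 209.64128257]
[[417.4 134.9  44. ]
 [436.7 139.6  44. ]
 [461.1  45.   44. ]
 [439.3  39.7  44. ]] [438.63239577  89.79548849  44.        ] [np.float64(97.7), np.float64(19.8), np.float64(97.7), np.float64(22.4)]
[281.82820656 168.28485977]
[281.71997018 252.68845874]
[281.88949297 171.63392565]
[281.76980922 260.56023312]
```

The link lies flat, 97.7 mm long at its height and centred within about 1 mm. Next I'll look over the gauge on the way to the handle.

Request:
{"api": "drive_tool", "payload": {"motion": [{"x": 0.01, "y": -0.04, "z": 0.0, "roll": 0.001, "hand": 0.06}, {"x": 0.022, "y": -0.088, "z": 0.0, "roll": 0.001, "hand": 0.06}, {"x": 0.022, "y": -0.088, "z": 0.0, "roll": 0.001, "hand": 0.06}, {"x": 0.022, "y": -0.088, "z": 0.0, "roll": 0.001, "hand": 0.06}, {"x": 0.022, "y": -0.088, "z": 0.0, "roll": 0.001, "hand": 0.06}, {"x": 0.022, "y": -0.088, "z": 0.0, "roll": 0.001, "hand": 0.06}]}}

```text
time_s: 7.07
position: [460.0, 2.7, 158.6]
ee_rot: [-0.001, 0.616, 0.787, -0.0]
contact_force: [-0.3, -0.1, -0.1]
width: 59.9
grip_force: 0.0
```

```bash
cat > g.py <<'E'
from h import *
def blobs(im,x0,y0,x1,y1,amin=15):
    h=cv2.cvtColor(im,cv2.COLOR_RGB2HSV)
    red=((h[...,0]<8)|(h[...,0]>172))&(h[...,1]>150)&(h[...,2]>70)
    blue=(h[...,0]>100)&(h[...,0]<130)&(h[...,1]>130)&(h[...,2]>60)
    o=[]
    for nm,m in(("red",red),("blue",blue)):
        q=np.zeros(m.shape,np.uint8);q[y0:y1,x0:x1]=m[y0:y1,x0:x1]
        n,l,s,c=cv2.connectedComponentsWithStats(q)
        o+=[(nm,tuple(map(int,s[i])),c[i].round(1)) for i in range(1,n) if s[i,4]>amin]
    return o
E
python3 - <<'E'
from g import *
o=arm.get_obs();print(o["time_s"],o["position"],o["width"])
cm,im=snap("wrist","pics/w7.png")
np.savez("w7.npz",pos=o["position"],**{k:np.array(v) for k,v in cm.items()})
u=np.array([-.2382,.9712,0]);f=np.array([430.6,127.3,0])
print("pointer proj",proj(cm,f-118*u+[0,0,66]),"mark -22,-42",proj(cm,f-140*u+[0,0,66]),proj(cm,f-160*u+[0,0,66]))
for b in blobs(im,240,120,330,350):print(*b)
a=im[130:330,225:340,::-1]
cv2.imwrite("pics/c7.png",cv2.resize(a,None,fx=5,fy=3,interpolation=cv2.INTER_CUBIC))
E
```

```text
7.0667 [459.99325134   2.67162867 158.63357725] 59.86749028122933
pointer proj [284.05153671 212.57115693] mark -22,-42 [283.94644314 239.45880788] [283.85519151 262.49038206]
red (311, 224, 6, 26, 119) [313.6 237.4]
red (287, 237, 21, 8, 160) [296.6 240.5]
blue (253, 120, 9, 26, 164) [255.8 132.8]
blue (260, 120, 10, 22, 172) [265.4 130.1]
blue (297, 120, 19, 27, 400) [305.  132.1]
blue (327, 120, 3, 27, 63) [328.3 134.3]
blue (240, 129, 1, 17, 17) [240. 137.]
blue (240, 192, 6, 85, 340) [241.7 235.8]
blue (319, 192, 11, 132, 802) [326.  254.4]
blue (264, 210, 22, 6, 116) [274.7 212.2]
blue (240, 293, 7, 30, 94) [242.  304.5]
```

View pics/c7.png

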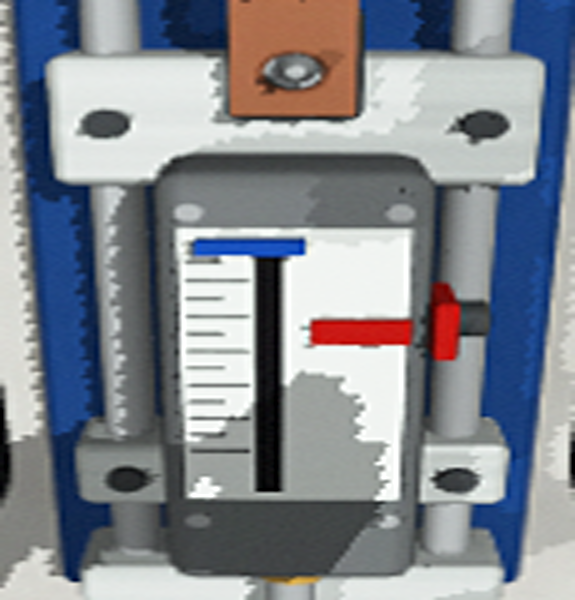

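The crop shows the moving pin through the link hole, the blue pointer at row ~212.6, and the red finger at row ~240.6.

```bash
python3 - <<'E'
from g import *
cm=dict(np.load("w7.npz"));u=np.array([-.2382,.9712,0]);f=np.array([430.6,127.3,0])
P=onz(cm,274.7,212.5,66);M=onz(cm,296.6,240.6,66);ex=np.array([.9712,.2382,0])
for q in(P,M):print(q.round(1),"local y",((q-f)@u+130).round(2),"x",((q-f)@ex).round(2))
h=f-275*u;o=arm.get_obs();print("handle",h.round(1),"shift",(h-o["position"]).round(1),o["position"])
E
```

```text
[451.9  11.1  66. ] local y 12.05 x -7.05
[473.7  -7.2  66. ] local y -10.95 x 9.85
handle [ 496.1 -139.8    0. ] shift [  36.  -142.6 -158.8] [460.08640007   2.84767405 158.79972065]
```

Local y is 12.05 for the pointer (expected 12.0), and the gap to the mark is 23.0 mm. I'll go to the handle.

Request:
{"api": "drive_tool", "payload": {"motion": [{"x": 0.01, "y": -0.04, "z": 0.0, "roll": 0.0, "hand": 0.06}, {"x": 0.02, "y": -0.08, "z": 0.0, "roll": 0.0, "hand": 0.06}, {"x": 0.03, "y": -0.12, "z": 0.0, "roll": 0.0, "hand": 0.06}, {"x": 0.036, "y": -0.1425, "z": 0.0, "roll": 0.0, "hand": 0.06}, {"x": 0.036, "y": -0.1425, "z": 0.0, "roll": 0.0, "hand": 0.06}, {"x": 0.036, "y": -0.1425, "z": 0.0, "roll": 0.0, "hand": 0.06}]}}

```text
time_s: 7.62
position: [496.7, -140.5, 158.9]
ee_rot: [-0.0, 0.617, 0.787, -0.0]
contact_force: [-0.0, -0.3, -0.6]
width: 60.0
grip_force: 0.0
```

```bash
python3 - <<'E'
from g import *
o=arm.get_obs();print(o["position"],o["ee_rot"])
cm,im=snap("wrist","pics/w8.png")
for z in (110,116):print("handle top proj",proj(cm,[496.1,-139.8,z]))
for b in blobs(im,200,180,360,420,10):
    print(*b, onz(cm,*b[2],110).round(1))
E
```

```text
[ 496.73581484 -140.54545254  158.85249572] [-4.19614716e-04  6.16832737e-01  7.87094148e-01 -2.45472773e-06]
handle top proj [281.7928895  248.67951471]
handle top proj [281.78302514 252.97033115]
red (265, 228, 32, 17, 94) [281.5 232.5] [ 493.3 -129.3  110. ]
blue (228, 180, 48, 12, 187) [248.7 188.4] [ 468.2 -107.1  110. ]
blue (318, 180, 17, 12, 90) [328.4 187.7] [513.1 -95.6 110. ]
```

The ring is centred at column 281, as predicted. I'll descend and grip.

Request:
{"api": "drive_tool", "payload": {"motion": [{"x": -0.0005, "y": 0.0005, "z": -0.025, "roll": 0.0, "hand": 0.06}, {"x": -0.0005, "y": 0.0005, "z": -0.05, "roll": 0.0, "hand": 0.06}, {"x": -0.0005, "y": 0.0005, "z": -0.0605, "roll": 0.0, "hand": 0.06}, {"x": -0.0005, "y": 0.0005, "z": -0.0605, "roll": 0.0, "hand": 0.04}, {"x": -0.0005, "y": 0.0005, "z": -0.0605, "roll": 0.0, "hand": 0.01}, {"x": -0.0005, "y": 0.0005, "z": -0.0605, "roll": 0.0, "hand": 0.01}, {"x": -0.0005, "y": 0.0005, "z": -0.0605, "roll": 0.0, "hand": 0.01}, {"x": -0.0005, "y": 0.0005, "z": -0.0605, "roll": 0.0, "hand": 0.01}]}}

```text
time_s: 8.33
position: [495.4, -140.0, 99.9]
ee_rot: [0.0, 0.617, 0.787, -0.001]
contact_force: [-9.5, -0.7, 7.9]
width: 18.8
grip_force: 58.3
```

```bash
python3 - <<'E'
from g import *
o=arm.get_obs();print(o["time_s"],o["position"],o["width"],o["contact_force"])
cm,im=snap("top","pics/t9.png")
for b in blobs(im,262,225,320,262,3):print(*b,onz(cm,*b[2],66).round(1))
u=np.array([-.2382,.9712,0]);f=np.array([430.6,127.3,0])
print(proj(cm,[451.9,11.1,66]),proj(cm,[473.7,-7.2,66]))
cm,im=snap("wrist","pics/w9.png");print(proj(cm,[451.9,11.1,66]),proj(cm,[473.7,-7.2,66]))
E
```

```text
8.3333 [ 495.44761685 -139.99826835   99.92272952] 18.800779859620096 [-9.49462305 -0.73545213  7.86506857]
red (275, 236, 5, 2, 7) [277.1 236.6] [488.   -6.6  66. ]
red (278, 239, 2, 6, 8) [278.5 241.5] [476.  -10.1  66. ]
blue (262, 225, 34, 9, 94) [279.4 229.3] [506.1 -12.3  66. ]
blue (311, 230, 4, 4, 11) [312.4 231.5] [500.6 -93.7  66. ]
blue (285, 257, 20, 5, 48) [296.3 259.7] [431.6 -53.7  66. ]
[269.87115051 251.3320967 ] [277.32916641 242.43527974]
[268.82224575 -65.75270025] [306.55580279  -8.56000466]
```

Request:
{"api": "drive_tool", "payload": {"motion": [{"x": 0.0005, "y": -0.003, "z": 0.0, "roll": 0.0, "hand": 0.01}, {"x": 0.0015, "y": -0.007, "z": 0.0, "roll": 0.0, "hand": 0.01}, {"x": 0.0025, "y": -0.011, "z": 0.0, "roll": 0.0, "hand": 0.01}, {"x": 0.0035, "y": -0.015, "z": 0.0, "roll": 0.0, "hand": 0.01}, {"x": 0.0044, "y": -0.018, "z": 0.0, "roll": 0.0, "hand": 0.01}, {"x": 0.0049, "y": -0.02, "z": 0.0, "roll": 0.0, "hand": 0.01}, {"x": 0.0049, "y": -0.02, "z": 0.0, "roll": 0.0, "hand": 0.01}, {"x": 0.0049, "y": -0.02, "z": 0.0, "roll": 0.0, "hand": 0.01}]}}

```text
time_s: 9.1
position: [500.2, -159.6, 99.8]
ee_rot: [-0.0, 0.617, 0.787, -0.0]
contact_force: [-9.2, 2.4, 9.6]
width: 18.3
grip_force: 58.6
```

```bash
cat > t.py <<'E'
from g import *
import sys
u=np.array([-.2382,.9712,0]);ex=np.array([.9712,.2382,0]);f=np.array([430.6,127.3,0])
o=arm.get_obs();print(o["time_s"],o["position"],o["width"],o["contact_force"],"pull",-(o["position"]-[495.4,-140,0])@u)
cm,im=snap("top",sys.argv[1])
def meas(im):
    im=im.astype(float);out=[]
    for nm,xo in(("blue",-7),("red",8)):
        ys=np.arange(25,-45,-.5);v=[]
        for y in ys:
            w=[]
            for dx in(-2,0,2):
                p=proj(cm,f+(y-130)*u+(xo+dx)*ex+[0,0,66]);c=cv2.getRectSubPix(im.astype(np.float32),(1,1),tuple(map(float,p)))[0,0]
                w.append((c[2]-c[0]) if nm=="blue" else (c[0]-c[1]))
            v.append(np.mean(w))
        v=np.array(v);v-=np.median(v);k=v.argmax();s=slice(max(k-10,0),k+11);w=np.clip(v[s]-.3*v[k],0,None)
        out.append((nm,(w*ys[s]).sum()/w.sum(),v[k]))
    return out
a=meas(cv2.imread("pics/top0.png")[:,:,::-1]);b=meas(im);print("rest",a);print("now",b,"pointer-mark",b[0][1]-b[1][1])
E
python3 t.py pics/t10.png
```

```text
9.1 [ 500.17229181 -159.57059459   99.83435169] 18.27311123751084 [-9.21703673  2.43192638  9.62523753] pull 20.143721373980323
rest [('blue', np.float64(10.204580353464221), np.float32(61.22482)), ('red', np.float64(-13.815131717530772), np.float32(91.65459))]
now [('blue', np.float64(-10.18205698541632), np.float32(90.634674)), ('red', np.float64(-17.538450983338876), np.float32(120.32817))] pointer-mark 7.356393997922556
```

The carriage is taut (moved about 3 mm) with roughly 6 mm left to go.

Request:
{"api": "drive_tool", "payload": {"motion": [{"x": 0.0004, "y": -0.0015, "z": 0.0, "roll": 0.0, "hand": 0.01}, {"x": 0.0008, "y": -0.003, "z": 0.0, "roll": 0.0, "hand": 0.01}, {"x": 0.0011, "y": -0.0045, "z": 0.0, "roll": 0.0, "hand": 0.01}, {"x": 0.0014, "y": -0.0058, "z": 0.0, "roll": 0.0, "hand": 0.01}, {"x": 0.0014, "y": -0.0058, "z": 0.0, "roll": 0.0, "hand": 0.01}, {"x": 0.0014, "y": -0.0058, "z": 0.0, "roll": 0.0, "hand": 0.01}, {"x": 0.0014, "y": -0.0058, "z": 0.0, "roll": 0.0, "hand": 0.01}]}}

```text
time_s: 9.73
position: [501.5, -165.1, 99.8]
ee_rot: [-0.001, 0.616, 0.787, -0.0]
contact_force: [-10.0, 4.5, 9.9]
width: 18.7
grip_force: 58.6
```

```bash
python3 t.py pics/t11.png; python3 t.py pics/t12.png
```

```text
9.7333 [ 501.49958724 -165.07426928   99.8195746 ] 18.74065665815371 [-9.95117611  4.48821353  9.90284195] pull 25.805052009403212
rest [('blue', np.float64(10.204580353464221), np.float32(61.22482)), ('red', np.float64(-13.815131717530772), np.float32(91.65459))]
now [('blue', np.float64(-15.636730634010247), np.float32(88.97554)), ('red', np.float64(-17.56584130973539), np.float32(120.27836))] pointer-mark 1.929110675725143
9.7833 [ 501.47991987 -165.04811898   99.81161594] 18.50046594653201 [-9.28845468  3.69185659  9.48654565] pull 25.774970069191305
rest [('blue', np.float64(10.204580353464221), np.float32(61.22482)), ('red', np.float64(-13.815131717530772), np.float32(91.65459))]
now [('blue', np.float64(-15.615942775811515), np.float32(88.98886)), ('red', np.float64(-17.545572362388068), np.float32(120.0984))] pointer-mark 1.929629586576553
```

Request:
{"api": "drive_tool", "payload": {"motion": [{"x": 0.0002, "y": -0.0008, "z": 0.0, "roll": 0.0, "hand": 0.01}, {"x": 0.0002, "y": -0.0008, "z": 0.0, "roll": 0.0, "hand": 0.01}, {"x": 0.0002, "y": -0.0008, "z": 0.0, "roll": 0.0, "hand": 0.01}, {"x": 0.0002, "y": -0.0008, "z": 0.0, "roll": 0.0, "hand": 0.01}, {"x": 0.0002, "y": -0.0008, "z": 0.0, "roll": 0.0, "hand": 0.01}, {"x": 0.0002, "y": -0.0008, "z": 0.0, "roll": 0.0, "hand": 0.01}]}}

```text
time_s: 10.33
position: [501.7, -165.8, 99.8]
ee_rot: [-0.001, 0.616, 0.787, -0.0]
contact_force: [-9.7, 4.8, 8.9]
width: 18.4
grip_force: 58.6
```

```bash
python3 t.py pics/t13.png; python3 - <<'E'
from h import *
cm=vision.camera_model("top");im=cv2.imread("pics/t13.png");h=cv2.cvtColor(im,cv2.COLOR_BGR2HSV)
m=((h[...,0]<18)&(h[...,1]>70)&(h[...,2]>50)).astype(np.uint8);s=np.zeros_like(m);s[235:275,212:268]=m[235:275,212:268]
n,l,st,c=cv2.connectedComponentsWithStats(cv2.morphologyEx(s,cv2.MORPH_CLOSE,np.ones((3,3),np.uint8)));i=1+st[1:,4].argmax()
r=cv2.minAreaRect(cv2.findNonZero((l==i).astype(np.uint8)));b=np.array([onz(cm,*p,44) for p in cv2.boxPoints(r)]);print(st[i],b.mean(0),[np.linalg.norm(b[k]-b[k-1]).round(1) for k in range(4)])
E
```

```text
10.3333 [ 501.68649079 -165.79442846   99.83077582] 18.359368368264203 [-9.72105766  4.80135059  8.93511884] pull 26.548991029618236
rest [('blue', np.float64(10.204580353464221), np.float32(61.22482)), ('red', np.float64(-13.815131717530772), np.float32(91.65459))]
now [('blue', np.float64(-16.592942391482488), np.float32(84.44574)), ('red', np.float64(-17.537734547091784), np.float32(119.783554))] pointer-mark 0.9447921556092957
[221 248  40  17 321] [440.73895334  86.33543566  44.        ] [np.float64(21.2), np.float64(99.9), np.float64(21.2), np.float64(99.7)]
```

```bash
python3 -c "
from workcell import job
print(job.hand_in())"
```

```text
the job is handed in; nothing more can be done
None
```

I handed the job in at about 10 s of the 56 s limit, but no pass or fail came back. The plain link lies flat over both pins, and the gripper holds the handle with the pointer within about 1 mm of the red set marker by the top camera. The load on the link was not measured directly; the gripper felt about 5 N of pull.

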